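# Run a palette knife round a baked loaf and unclip the springform tin

### The job

The loaf has stuck to the long sides of its springform tin: take the palette knife from its block and, blade upright and about 4 cm down the gap, run it gently, no faster than 5 cm per second, along the whole gap between loaf and tin, first on the long side nearer the robot, then on the farther one, each time away from the clip. Then, with the knife or a fingertip behind the tab of the tin's clip lever, swing it out until it is well past square to the end of the tin, and leave it open. Put the knife back fully down in its block, and leave the mug, tumbler and candle where they are.

Things in the scene. Friction and masses are not known exactly. Their poses are not given: they have to be found in the camera images.
- palette_knife: Palette knife upright in a wooden block, blade down; 0.12 kg. Origin: underside of the steel bolster; z up the handle, x along the blade's width, y its thickness. Blade z 0 to -100 mm, 18 x 2.6 mm, both edges alike. Bolster z 0 to 8, 30 x 20 mm. Wooden handle z 8 to 103, 25 (x) x 17 (y) mm: grip it across y at z = 65 mm.
- knife_tip (a point): End of the knife's blade, 100 mm below the knife's origin along its z; same axes.
- knife_stand: Dark wooden knife block, 95 (x) x 66 (y) x 106 mm high, fixed. Origin: centre of its underside. A slot 24 (x) x 8 (y) mm goes down right through its centre, 3 mm chamfer at the mouth. Knife home: blade hanging in the slot, bolster resting on the block's top, knife x along block x.
- stand_slot (a point): Centre of the slot's mouth, on top of the knife block, 106 mm above the table.
- loaf_tin: Dark steel loaf tin, fixed on a board 230 x 340 x 22 mm. Origin: centre of its underside, on the board. x along its length, from the clip end (-x, to the robot's right) to the other end; y toward the long side nearer the robot; z up. Inside 230 (x) x 118 (y) mm; walls 2.5 mm, rim bead 6 mm, rim 65 mm high, floor 4 mm. Short ends are lined with paper. The open clip spreads the clip end 6 mm a side.
- loaf: Brown split-top loaf stuck in the tin, axes as the tin's, origin 4 mm above the tin's. 214 mm long; sides at y = +49 and -49 mm, straight up to z = 50 mm above the board and rounding inward above, top at 82 mm.
- near_gap (a point): Middle of the 10 mm wide gap between loaf and tin on the long side nearer the robot: at rim height (65 mm above the board), x = 0, y = +54 mm in the tin's frame; axes as the tin's. Work the gap from x = -90 to x = +90 mm with the knife tip 37 to 45 mm below this point (at least 30).
- far_gap (a point): The same for the gap on the farther long side (y = -54 mm in the tin's frame).
- clip_lever (a joint): Bright steel lever across the tin's clip end, on an upright pivot at x = -127, y = +30, z = 40 mm in the tin's frame. 0 rad: shut, along the end wall, pointing to -y (away from the robot). Grows as its free end is pulled out from the tin and round toward the robot; 1.57: square to the end wall; stop at 2.3. Some friction; stays where left.
- clip_tab (a point): Bent-out free end of the lever, 84 mm from the pivot; shut it is at x = -157, y = -48, z = 40 mm in the tin's frame. Lever 20 mm high (z 30 to 50), 3 mm thick. Behind the tab, before the end wall (outer face x = -117), 30 mm of room is open from above: a blade tip goes in at x = -133, y = -38 mm.
- mug: White mug, 89 x 118 x 88 mm, on the right in front; origin at its underside's centre. Bystander.
- tumbler: Clear drinking glass, 83 mm wide, 103 mm high, behind the board on the left; origin at its underside's centre. Bystander.
- candle: Green candle in a glass, 76 mm wide, 90 mm high, on the left by the vase; origin at its underside's centre. Bystander.

How it is judged:
On the way, in this order (a step that is already met when the one before it is completed fails the run):
1. near gap, knife tip 30 mm or more below the rim: start at the clip end (x of knife_tip in the frame of loaf_tin between -0.112 and -0.07 m and y of knife_tip in the frame of loaf_tin between 0.045 and 0.063 m and z of knife_tip in the frame of loaf_tin between 0 and 0.035 m and angle between palette_knife's own z axis and vertical below 0.25 rad), for 0.05 s.
2. near gap, knife tip 30 mm or more below the rim: pass the first third (x of knife_tip in the frame of loaf_tin between -0.045 and -0.015 m and y of knife_tip in the frame of loaf_tin between 0.045 and 0.063 m and z of knife_tip in the frame of loaf_tin between 0 and 0.035 m and angle between palette_knife's own z axis and vertical below 0.25 rad), for 0.05 s.
3. near gap, knife tip 30 mm or more below the rim: pass the second third (x of knife_tip in the frame of loaf_tin between 0.015 and 0.045 m and y of knife_tip in the frame of loaf_tin between 0.045 and 0.063 m and z of knife_tip in the frame of loaf_tin between 0 and 0.035 m and angle between palette_knife's own z axis and vertical below 0.25 rad), for 0.05 s.
4. near gap, knife tip 30 mm or more below the rim: reach the far end (x of knife_tip in the frame of loaf_tin between 0.07 and 0.112 m and y of knife_tip in the frame of loaf_tin between 0.045 and 0.063 m and z of knife_tip in the frame of loaf_tin between 0 and 0.035 m and angle between palette_knife's own z axis and vertical below 0.25 rad), for 0.05 s.
5. far gap, knife tip 30 mm or more below the rim: start at the clip end (x of knife_tip in the frame of loaf_tin between -0.112 and -0.07 m and y of knife_tip in the frame of loaf_tin between -0.063 and -0.045 m and z of knife_tip in the frame of loaf_tin between 0 and 0.035 m and angle between palette_knife's own z axis and vertical below 0.25 rad), for 0.05 s.
6. far gap, knife tip 30 mm or more below the rim: pass the first third (x of knife_tip in the frame of loaf_tin between -0.045 and -0.015 m and y of knife_tip in the frame of loaf_tin between -0.063 and -0.045 m and z of knife_tip in the frame of loaf_tin between 0 and 0.035 m and angle between palette_knife's own z axis and vertical below 0.25 rad), for 0.05 s.
7. far gap, knife tip 30 mm or more below the rim: pass the second third (x of knife_tip in the frame of loaf_tin between 0.015 and 0.045 m and y of knife_tip in the frame of loaf_tin between -0.063 and -0.045 m and z of knife_tip in the frame of loaf_tin between 0 and 0.035 m and angle between palette_knife's own z axis and vertical below 0.25 rad), for 0.05 s.
8. far gap, knife tip 30 mm or more below the rim: reach the far end (x of knife_tip in the frame of loaf_tin between 0.07 and 0.112 m and y of knife_tip in the frame of loaf_tin between -0.063 and -0.045 m and z of knife_tip in the frame of loaf_tin between 0 and 0.035 m and angle between palette_knife's own z axis and vertical below 0.25 rad), for 0.05 s.
9. the clip is swung open (past 1.7 rad) (value of joint clip_lever above 1.7 rad), for 0.2 s.
At the end, for the whole second after the job is handed in: The clip lever stands open past 1.7 rad, and the knife is at rest upright (within 0.12 rad) in the slot of its block: tip within 12 mm of the slot's axis and under 14 mm above the table (blade fully down) (value of joint clip_lever above 1.7 rad and horizontal distance between knife_tip and stand_slot below 0.012 m and z of knife_tip in the frame of knife_stand below 0.014 m and angle between palette_knife's own z axis and vertical below 0.12 rad and linear speed of palette_knife below 0.02 m/s); the robot touches nothing.
It fails at once if the knife moves faster than 0.15 m/s while its tip is down in the tin (x of knife_tip in the frame of loaf_tin between -0.115 and 0.115 m and y of knife_tip in the frame of loaf_tin between -0.063 and 0.063 m and z of knife_tip in the frame of loaf_tin below 0.06 m and linear speed of palette_knife above 0.15 m/s).
It fails at once if the knife is pressed against the loaf, the tin or the clip with more than 20 N (contact force between palette_knife and loaf_tin above 20 N).
It fails at once if the mug is moved more than 30 mm (distance of mug from where it was at the start of the episode above 0.03 m).
It fails at once if the tumbler is moved more than 30 mm (distance of tumbler from where it was at the start of the episode above 0.03 m).
It fails at once if the candle is moved more than 30 mm (distance of candle from where it was at the start of the episode above 0.03 m).
It also fails if it takes over 72 s, if anything falls off the work surface, if the arm or the gripper's body presses on something with over 40 N, if the wrist force passes 120 N, or if a joint passes its speed limit or range.

### The arm

A 6-joint arm with a two-finger parallel gripper is mounted at the origin on a cart in front of the work surface, level with it; the furniture and walls round the work are solid. World frame = base frame: x ahead of the robot, y to its left, z up, the work surface at z = 0. Lengths are in m, angles in rad, forces in N, time in s.
With the tool pointing down it reaches from about 0.3 to 0.875 m from the base axis. Payload 6.4 kg.
Tool frame: the origin (TCP) lies at the very end of the fingers, on their centre line; the grasp point (between the pads) lies 19 mm behind it (env.tcp_to_grasp is the distance from the TCP to the grasp point, in m); z points along the fingers, y is the line along which they close (so a half turn about z gives the same grasp; the last joint's range is limited). The gripper opens to 85 mm and grips with 20 to 120 N. Pads are 22 mm wide; open, the fingers measure 114 mm over their backs; the gripper's body (76 mm by 85 mm) begins 54 mm behind the grasp point. The pads swing forward as they close: fully open they stand 13 mm farther back than shut.
Start: joints at [1.084, 0.181, 1.607, -0, 1.354, -0.206], TCP at [0.159, 0.552, 0.231] pointing down, gripper open.
Joint ranges: [-2.99, 2.99], [-0.89, 2.07], [0.3, 2.58], [-1.14, 4.28], [0, 2.63], [-3.12, 3.12]. Speed limits (rad/s): [2.57, 2.57, 3.01, 3.14, 3.14, 3.14].

### API

Orientations are given as [roll, pitch, yaw] about the fixed x, y, z axes, in that order (R = Rz(yaw) Ry(pitch) Rx(roll)).
In Python, from plant import state, eyes, env gives the robot as it stands.
- The arm moves only by the tool drive_tool, never from a script. Its argument "motion" is text: rows parted by semicolons, each of 6 numbers parted by spaces: the shift along the tool's x, y, z scaled (see below), then the turn, a rotation vector about the tool's x, y, z scaled (see below). In form: x y z wx wy wz; .... A call has 1 to 8 rows; each row is the pose to reach, as a shift and turn from the pose commanded when the call began, along the tool's axes at that moment; what a row does not reach only later rows make up. The controller multiplies each number of a shift by 0.75 m and each number of a turn by 1.5 rad. A row lasts 1/10 s, in which the tool goes at most 50 mm and 8.59 degrees, less where a joint would pass 70% of its speed; a pose out of reach is approached as far as the arm can. A call with a number of a shift or a turn outside -1 to 1 is refused whole. A call with a gripper value outside its range is refused whole. "hand" is the closure, from -1 (fully open) to 1 (shut), set as the call begins (left out, the last holds). The fingers move at their own pace and stop on an object; "grip_force" is the grip in N (left out, the last holds). Time passes only in rows, so rows that repeat a pose let the fingers close. It gives the time, the measured TCP pose, the force, the opening and the grip force at its end, in the units of the state.
- state(): the state, without advancing time (a new reading comes with each control period).
- eyes.camera(name): name is "scene" or "top"; returns a dict with "pixels" (480x640x3 uint8, blue, green, red), "intrinsics" (3x3 intrinsics, pixels), "k1" (the pictures are not rectified: a ray, as slopes to the right and down, at radius r is drawn at 1 + k1 r^2 times it, then the intrinsics apply), "rvec" (rotation vector, rad) and "tvec" (3), from world to camera coordinates, as OpenCV has them. Camera axes: x right, y down, z forward; pixel columns grow to the right and rows downward; lengths in m; the calibration is good to about 2 mm. A picture is of the moment at which its call begins. There is no depth.
- env.finish_job(): hands the job in; it is judged then, once.
The state is a dict: "clock": time; "joint_pos": joint angles; "dq": joint speeds; "tau": joint torques, N m; "position": TCP position; "orientation": TCP orientation; "force": force on the tool from outside, world axes, zero at the start; "ft_torque": the same for the moment, N m; "opening": finger opening in m; "gripper_force": force on a finger pad.
Only numpy, scipy, OpenCV 4.12 (cv2) and the standard library are available. Lean on these libraries where they do the work, as an engineer would, in place of code of your own. Each camera call takes 0.05 s, during which the arm holds its last target. There are 200 camera calls.

## Working session

There is one attempt and no reset: what is moved stays moved. The work goes in short steps, Python scripts to look and compute and a tool call to move; the robot and the scene stay as the last step left them, time stands still between calls to the robot, and variables do not carry over. Pictures are saved under pics/ and viewed, at most 10 in all, crops included, and the job is handed in when it is done.

Besides the shell and the picture viewer there is one more tool, called after "Call:" by a JSON object that holds its "fn" and its "kwargs". drive_tool: Moves the arm, as the interface text tells. Shifts and turns lie within -1 to 1; 1 stands for 0.75 m of shift or 1.5 rad of turn. Its arguments: {"type":"object","properties":{"motion":{"type":"string"},"hand":{"type":"number"},"grip_force":{"type":"number"}},"required":["motion"]}

```bash
mkdir -p pics
cat > h.py <<'E'
import numpy as np, cv2
from scipy.spatial.transform import Rotation as R
from plant import state, eyes, env
def cam(n):
    c=eyes.camera(n); c['R']=cv2.Rodrigues(np.array(c['rvec'],float))[0]; c['t']=np.array(c['tvec'],float).ravel(); c['K']=np.array(c['intrinsics'],float); return c
def ray(c,uv):
    K=c['K']; d=np.array([(uv[0]-K[0,2])/K[0,0],(uv[1]-K[1,2])/K[1,1]]); s=d.copy()
    for _ in range(20): s=d/(1+c['k1']*(s@s))
    return -c['R'].T@c['t'], c['R'].T@np.array([*s,1])
def onz(c,uv,z):
    o,d=ray(c,uv); return o+d*(z-o[2])/d[2]
def proj(c,p):
    q=c['R']@np.array(p)+c['t']; s=q[:2]/q[2]; s=s*(1+c['k1']*(s@s)); return s*[c['K'][0,0],c['K'][1,1]]+c['K'][:2,2]
E
python3 - <<'E'
from h import *
for n in('scene','top'):
    c=cam(n); cv2.imwrite(f'pics/{n}0.png',c['pixels']); print(n,c['K'].tolist(),c['k1'],-c['R'].T@c['t'],c['R'][2])
print(state(),env.tcp_to_grasp)
E
```

```text
scene [[501.6774025942841, 0.0, 317.6882288517079], [0.0, 501.6774025942841, 235.073117973678], [0.0, 0.0, 1.0]] 0.02721420998021287 [-0.03560101 -0.44354521  1.01107442] [ 0.47338694  0.45179627 -0.75616462]
top [[495.88194527476696, 0.0, 322.3261199637411], [0.0, 495.88194527476696, 234.67240417066054], [0.0, 0.0, 1.0]] 0.008833395457638834 [0.24571324 0.08835399 1.50803666] [ 0.19647543  0.01629551 -0.98037333]
{'clock': 0.1, 'joint_pos': array([ 1.08370434e+00,  1.81507600e-01,  1.60791917e+00, -2.11080377e-05,
        1.35382791e+00, -2.06266867e-01]), 'dq': array([ 0.00189584, -0.0024809 , -0.00158623, -0.00120379,  0.00076277,
       -0.00070525]), 'tau': array([-1.52313287e-04, -4.45876586e+01, -3.52237165e+01, -2.02992301e-04,
        4.24596088e-03, -4.30020248e-05]), 'position': array([0.15908535, 0.55201866, 0.23044589]), 'orientation': array([-3.13996164e+00, -3.20225616e-04,  2.86077183e+00]), 'force': array([-1.03052771, -0.03140682,  0.21269191]), 'ft_torque': array([-0.02650263, -0.0035849 , -0.07764623]), 'gripper_force': 0.0, 'opening': 0.08524654031094724} 0.0187
```

View pics/scene0.png

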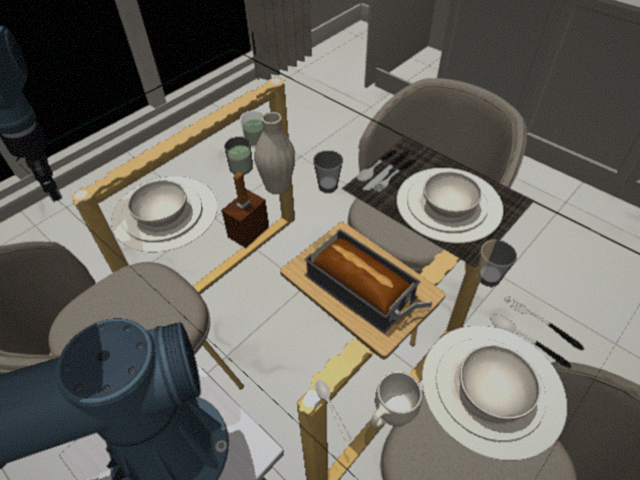

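View pics/top0.png

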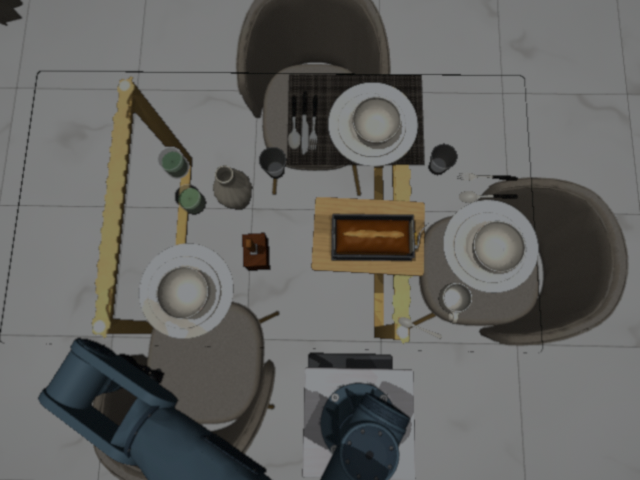

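The scene view shows the tin around (362,275) on its board and the knife block at (245,215). In the top view the tin is at (373,237), the board spans about (312–425, 198–275), and the block is at (256,250). I'll zoom in next.

Run:
```python
from h import *
t=cv2.imread('pics/top0.png'); s=cv2.imread('pics/scene0.png')
def cr(im,x,y,w,h,W=400,H=300):
    o=cv2.resize(im[y:y+h,x:x+w],(W,H),interpolation=cv2.INTER_CUBIC); return np.clip(o*1.6,0,255).astype(np.uint8)
a=np.vstack([np.hstack([cr(t,306,190,128,96),cr(t,224,220,72,54)]),np.hstack([cr(s,272,216,180,135),cr(s,197,160,112,84)])])
cv2.imwrite('pics/z.png',a)
```

```text
(no output)
```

View pics/z.png

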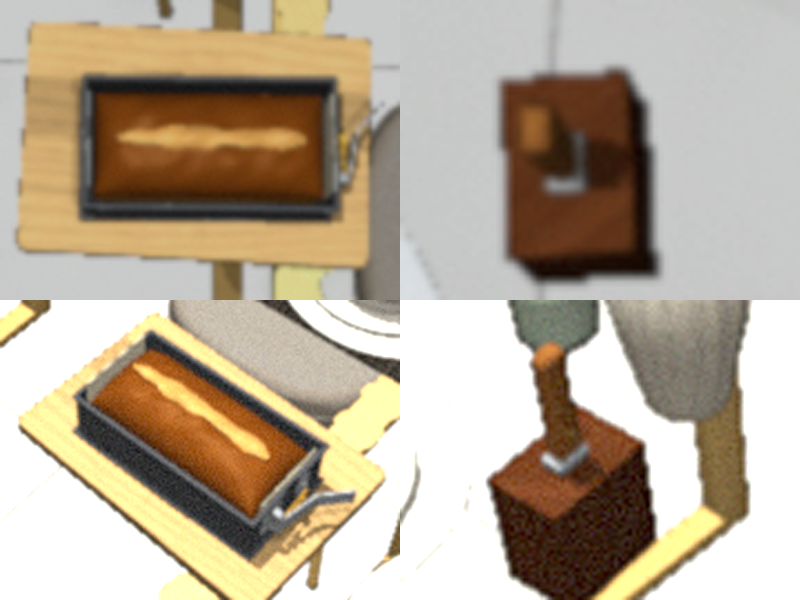

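The crops show the tin rim and loaf clearly. In top-view pixels, the clip lever bends out at about (425–431, 222–250), and the block top spans about (242–266, 232–266) with the knife seated in it. Next I'll take subpixel edge profiles.

```bash
cat > m.py <<'E'
from h import *
T=cam('top'); S=cam('scene')
def samp(c,P):
    uv=np.array([proj(c,p) for p in P],np.float32); g=c['pixels'].astype(np.float32)
    return cv2.remap(g,uv[None,:,0],uv[None,:,1],cv2.INTER_CUBIC)[0]
def edge(c,o,yaw,z,ax,rng,across,name=None,chan=None):
    # mean profile along tin axis ax, averaged over 'across' on the other axis
    ex=np.array([np.cos(yaw),np.sin(yaw)]); ey=np.array([-np.sin(yaw),np.cos(yaw)])
    a,b=(ex,ey) if ax==0 else (ey,ex)
    return np.array([samp(c,[[*(o+a*s+b*q),z] for q in across]).mean(0) for s in rng])
E
python3 - <<'E'
from m import *
hsv=cv2.cvtColor(T['pixels'],cv2.COLOR_BGR2HSV)
# board: wood-yellow
for nm,lo,hi,box,z in (('board',(12,60,80),(30,200,255),(306,190,128,96),.022),('block',(0,80,10),(15,255,110),(236,226,36,50),.106)):
    x,y,w,h=box; m=np.zeros(hsv.shape[:2],np.uint8); m[y:y+h,x:x+w]=cv2.inRange(hsv,lo,hi)[y:y+h,x:x+w]
    m=cv2.morphologyEx(m,cv2.MORPH_OPEN,np.ones((3,3)))
    cs=max(cv2.findContours(m,0,2)[0],key=cv2.contourArea)
    r=cv2.minAreaRect(cs); P=np.array([onz(T,p,z)[:2] for p in cv2.boxPoints(r)])
    print(nm,r,P.round(4).tolist(),'len',np.linalg.norm(np.roll(P,-1,0)-P,axis=1).round(4),'c',P.mean(0).round(4),np.degrees(np.arctan2(*(np.roll(P,-1,0)-P).T[::-1])).round(1))
# dark tin mask
g=T['pixels'].max(2); x,y,w,h=322,205,102,62
m=np.zeros_like(g); m[y:y+h,x:x+w]=(g[y:y+h,x:x+w]<75)*255
cs=max(cv2.findContours(m,0,2)[0],key=cv2.contourArea); r=cv2.minAreaRect(cs)
P=np.array([onz(T,p,.087)[:2] for p in cv2.boxPoints(r)]); print('tin',r,P.round(4).tolist(),P.mean(0),np.linalg.norm(np.roll(P,-1,0)-P,axis=1))
lo=[onz(T,(cx,cs[cs[:,0,0]==cx][:,0,1].min()),.087)[:2] for cx in range(336,410)]
lo=np.array(lo); k=np.polyfit(lo[:,1],lo[:,0],1); print('far edge slope deg',np.degrees(np.arctan(k[0])),'x at y0',k[1])
E
```

```text
board ((367.5, 237.5), (95.0, 113.0), 90.0) [[0.6848, 0.1509], [0.6898, -0.1999], [0.395, -0.1934], [0.3892, 0.1442]] len [0.3508 0.2949 0.3376 0.2957] c [ 0.5397 -0.0245] [-89.2 178.7  91.    1.3]
block ((255.23233032226562, 251.18153381347656), (35.66722106933594, 23.963048934936523), 86.8201675415039) [[0.525, 0.343], [0.53, 0.274], [0.4265, 0.2641], [0.4216, 0.3322]] len [0.0693 0.1039 0.0683 0.1039] c [0.4758 0.3033] [ -85.9 -174.6   94.1    6. ]
tin ((373.5, 237.0), (46.0, 85.0), 90.0) [[0.593, 0.0875], [0.5967, -0.1622], [0.4602, -0.1596], [0.4562, 0.0855]] [ 0.52653155 -0.03720108] [0.24979729 0.13658837 0.24520604 0.13685911]Traceback (most recent call last):
  File "<stdin>", line 15, in <module>
    return umr_minimum(a, axis, None, out, keepdims, initial, where)
ValueError: zero-size array to reduction operation minimum which has no identity
```

Run:
```python
from m import *
def cross(p,s,lvl):
    i=[k for k in range(len(p)-1) if (p[k]-lvl)*(p[k+1]-lvl)<0]
    return [s[k]+(lvl-p[k])/(p[k+1]-p[k])*(s[k+1]-s[k]) for k in i]
o=np.array([.5265,-.037]); 
# stations along world y; profile along world x at z=.087, top cam: far rim outer edge (wood->dark)
s=np.arange(.04,.085,.001)
for z,lab in((.087,'far outer'),):
    L=[]
    for y in np.arange(-.09,.091,.01):
        p=samp(T,[[o[0]+q,o[1]+y,z] for q in s]).max(1)
        c=cross(p,s,95); 
        if c: L.append((o[1]+y,o[0]+c[-1]))
    L=np.array(L); k=np.polyfit(L[:,0],L[:,1],1); r=L[:,1]-np.polyval(k,L[:,0]); print(lab,'x=%.4f at yc, slope deg %.2f'%(np.polyval(k,o[1]),np.degrees(np.arctan(k[0]))),'rms',r.std())
slope=np.arctan(k[0]); yaw=np.pi/2-slope
print('yaw',yaw)
for c,n in((T,'T'),(S,'S')):
    for ax,rng,ac in((1,np.arange(-.085,.0851,.002),np.arange(-.07,.071,.01)),(0,np.arange(-.14,.1401,.002),np.arange(-.03,.031,.01))):
        p=edge(c,o,yaw,.087,ax,rng,ac); 
        print(n,'axis','xy'[ax]); print(' '.join('%d:%d/%d'%(round(a*1000),b[2],b[0]) for a,b in zip(rng,p) if abs(a)>(.036 if ax else .095)))
```

```text
far outer x=0.5959 at yc, slope deg -0.15 rms 0.00043151201456361003
yaw 1.5734459638088691
T axis y
-85:136/74 -83:136/74 -81:136/74 -79:136/74 -77:135/73 -75:133/72 -73:127/68 -71:111/64 -69:89/58 -67:65/52 -65:45/42 -63:30/31 -61:19/21 -59:14/16 -57:13/15 -55:16/13 -53:25/11 -51:37/9 -49:47/7 -47:54/6 -45:58/6 -43:62/7 -41:65/7 -39:67/8 -37:68/8 37:56/6 39:52/5 41:47/5 43:41/5 45:37/5 47:37/6 49:38/12 51:37/21 53:40/34 55:44/45 57:43/45 59:34/36 61:23/25 63:19/21 65:25/25 67:46/36 69:78/50 71:109/62 73:128/70 75:135/73 77:135/73 79:134/73 81:133/72 83:134/72 85:135/73
T axis x
-140:113/65 -138:111/65 -136:106/64 -134:101/65 -132:96/65 -130:93/63 -128:91/60 -126:94/55 -124:96/51 -122:92/49 -120:80/48 -118:69/51 -116:69/61 -114:71/66 -112:69/61 -110:64/54 -108:58/47 -106:53/41 -104:47/31 -102:46/19 -100:50/10 -98:56/7 -96:60/6 96:68/8 98:66/8 100:63/7 102:60/7 104:55/6 106:48/7 108:37/9 110:32/20 112:39/36 114:53/53 116:59/60 118:56/57 120:54/53 122:62/50 124:79/50 126:95/54 128:108/58 130:117/62 132:122/66 134:125/67 136:127/68 138:127/68 140:126/68
S axis y
-85:157/88 -83:177/96 -
[... 278 characters left out ...]
/12 45:71/12 47:65/11 49:56/6 51:51/10 53:53/33 55:64/58 57:70/72 59:61/63 61:42/43 63:28/29 65:24/24 67:27/27 69:28/30 71:29/31 73:30/31 75:31/32 77:31/31 79:29/30 81:29/31 83:28/30 85:31/32
S axis x
-140:102/82 -138:97/76 -136:96/65 -134:100/54 -132:97/50 -130:76/54 -128:55/55 -126:55/60 -124:55/57 -122:51/52 -120:47/50 -118:55/56 -116:66/68 -114:82/75 -112:108/90 -110:116/94 -108:91/65 -106:64/23 -104:65/4 -102:74/9 -100:81/13 -98:88/17 -96:93/16 96:108/20 98:105/21 100:98/18 102:90/27 104:85/45 106:87/64 108:88/72 110:90/73 112:90/71 114:89/73 116:96/80 118:121/96 120:146/106 122:162/102 124:169/94 126:169/90 128:169/90 130:168/89 132:168/90 134:169/94 136:168/112 138:172/143 140:177/167
```

Call:
{"fn": "drive_tool", "kwargs": {"motion": "0 0 -0.06 0 0 0; -0.06 -0.024 -0.09 0 0 -0.05; -0.12 -0.048 -0.09 0 0 -0.1; -0.18 -0.072 -0.09 0 0 -0.15; -0.24 -0.096 -0.09 0 0 -0.2; -0.3 -0.12 -0.09 0 0 -0.245; -0.36 -0.144 -0.09 0 0 -0.245; -0.42 -0.168 -0.09 0 0 -0.245", "hand": -1, "grip_force": 100}}

```text
clock: 1.1
position: [0.4284, 0.3427, 0.299]
orientation: [3.141, 0.0, -3.055]
force: [0.4, 0.3, 0.3]
opening: 0.0856
gripper_force: 0.0
```

Run:
```python
import h
from h import *
im={n:cv2.imread(f'pics/{n}0.png') for n in('top','scene')}
from m import *
import m
for c,n in((T,'top'),(S,'scene')): c['pixels']=im[n]
o=np.array([.5301,-.037]); s=np.arange(-.09,.0901,.0005)
# near bead peak and far rim dark-line min per station
for c,n in((T,'T'),(S,'S')):
  A=[]
  for y in np.arange(-.08,.081,.01):
    p=samp(c,[[o[0]+q,o[1]+y,.087] for q in s])[:,0]  # blue
    near=(s>-.068)&(s<-.050); w=np.clip(p[near]-p[near].min()-0.3*np.ptp(p[near]),0,None)
    A.append((y,(w*s[near]).sum()/w.sum()))
  A=np.array(A); k=np.polyfit(A[:,0],A[:,1],1); print(n,'near bead x-off %.4f slope deg %.2f rms %.4f'%(k[1],np.degrees(k[0]),(A[:,1]-np.polyval(k,A[:,0])).std()))
# block top edges
ob=np.array([.480,.305])
for yaw in (np.radians(5),):
  for c,n in((T,'T'),(S,'S')):
    for ax,rng,ac in((0,np.arange(-.064,.0641,.002),np.linspace(-.024,.024,13)),(1,np.arange(-.05,.0501,.002),np.linspace(-.035,-.015,9))):
      p=edge(c,ob,yaw,.106,ax,rng,ac); print(n,'xy'[ax],' '.join('%d:%d'%(round(a*1000),b[2]) for a,b in zip(rng,p)))
  # yaw from +-y edges in T: red level crossing per station
  for sg in(1,-1):
    A=[]
    for x in np.arange(-.036,.037,.006):
      r=np.arange(.024,.046,.0005)*sg
      ex=np.array([np.cos(yaw),np.sin(yaw)]); ey=np.array([-ex[1],ex[0]])
      p=samp(T,[[*(ob+ex*x+ey*q),.106] for q in r])[:,2]; g=np.abs(np.gradient(p)); w=np.clip(g-.4*g.max(),0,None); A.append((x,(w*r).sum()/w.sum()))
    A=np.array(A); k=np.polyfit(A[:,0],A[:,1],1); print(sg,k[1],'dyaw deg',np.degrees(k[0]),(A[:,1]-np.polyval(k,A[:,0])).std())
st=state(); print(st['position'],st['orientation'],st['clock'])
```

```text
T near bead x-off -0.0602 slope deg -0.07 rms 0.0002
S near bead x-off -0.0611 slope deg -0.10 rms 0.0003
T x -64:121 -62:114 -60:92 -58:61 -56:33 -54:19 -52:18 -50:19 -48:26 -46:38 -44:51 -42:59 -40:62 -38:62 -36:62 -34:61 -32:61 -30:61 -28:61 -26:61 -24:61 -22:61 -20:60 -18:60 -16:59 -14:58 -12:58 -10:59 -8:56 -6:49 -4:43 -2:39 0:37 2:36 4:35 6:35 8:38 10:43 12:49 14:54 16:58 18:59 20:61 22:62 24:63 26:65 28:65 30:64 32:62 34:60 36:59 38:60 40:60 42:60 44:60 46:65 48:77 50:96 52:114 54:122 56:123 58:123 60:123 62:123 64:123
T y -50:124 -48:125 -46:125 -44:122 -42:104 -40:75 -38:44 -36:20 -34:16 -32:24 -30:40 -28:54 -26:59 -24:61 -22:61 -20:61 -18:62 -16:62 -14:62 -12:62 -10:62 -8:63 -6:63 -4:62 -2:62 0:62 2:61 4:61 6:60 8:60 10:59 12:59 14:59 16:59 18:59 20:59 22:59 24:58 26:58 28:58 30:57 32:59 34:68 36:90 38:113 40:121 42:125 44:125 46:124 48:124 50:124
S x -64:88 -62:80 -60:73 -58:64 -56:54 -54:47 -52:39 -50:35 -48:40 -46:57 -44:75 -42:84 -40:88 -38:88 -36:86 -34:85 -32:86 -30:86 -28:86 -26:87 -24:85 -22:84 -20:86 -18:86 -16:82 -14:76 -12:71 -10:71 -8:78 -6:83 -4:79 -2:71 0:64 2:59 4:57 6:57 8:56 10:59 12:60 14:63 16:68 18:70 20:71 22:72 24:73 26:73 28:74 30:74 32:76 34:79 36:82 38:84 40:85 42:83 44:81 46:89 48:116 50:151 52:175 54:185 56:185 58:184 60:183 62:184 64:184
S y -50:34 -48:33 -46:34 -44:34 -42:34 -40:33 -38:31 -36:31 -34:35 -32:50 -30:70 -28:82 -26:85 -24:86 -22:88 -20:88 -18:87 -16:89 -14:89 -12:88 -10:88 -8:89 -6:87 -4:87 -2:87 0:85 2:84 4:85 6:84 8:82 10:82 12:84 14:83 16:81 18:80 20:82 22:81 24:79 26:81 28:79 30:74 32:85 34:114 36:150 38:177 40:186 42:187 44:186 46:184 48:184 50:184
1 0.03592202563969501 dyaw deg 0.305746577043518 0.000676502309566073
-1 -0.03928744166627483 dyaw deg 1.8312790203433171 0.0012144189804856908
[0.43125872 0.34029668 0.29854343] [-3.13997211e+00  1.21282443e-03 -3.06142004e+00] 1.2
```

Call:
{"fn": "drive_tool", "kwargs": {"motion": "-0.034 -0.027 0 0 0 0; -0.0684 -0.0541 0 0 0 0; -0.0684 -0.0541 0 0 0 0; -0.0684 -0.0541 0 0 0 0; -0.0684 -0.0541 0 0 0 0"}}

```text
clock: 1.7
position: [0.4808, 0.3089, 0.2987]
orientation: [3.141, -0.001, -3.054]
force: [0.3, 0.3, -0.8]
opening: 0.0854
gripper_force: 0.0
```

```bash
python3 -c "
from h import *
s=state();print(s['position'],s['orientation'],s['dq'].round(3),s['force'])"
```

```text
[0.48079933 0.30885384 0.29867402] [ 3.14133838e+00 -6.00575109e-04 -3.05408246e+00] [ 0.011 -0.003  0.001 -0.001 -0.001 -0.003] [ 0.28514185  0.29217897 -0.81599825]
```

Call:
{"fn": "drive_tool", "kwargs": {"motion": "-0.001 -0.0017 0.04 0 0 0; -0.001 -0.0017 0.08 0 0 0; -0.001 -0.0017 0.12 0 0 0; -0.001 -0.0017 0.155 0 0 0; -0.001 -0.0017 0.18 0 0 0; -0.001 -0.0017 0.195 0 0 0; -0.001 -0.0017 0.195 0 0 0; -0.001 -0.0017 0.195 0 0 0"}}

```text
clock: 2.5
position: [0.4827, 0.3076, 0.1534]
orientation: [3.141, 0.001, -3.054]
force: [1.0, -0.2, -0.3]
opening: 0.0855
gripper_force: 0.0
```

Call:
{"fn": "drive_tool", "kwargs": {"motion": "0 0 0 0 0 0; 0 0 0 0 0 0; 0 0 0 0 0 0; 0 0 0 0 0 0; 0 0 0 0 0 0; 0 0 0 0 0 0; 0 0 0 0 0 0; 0 0 0 0 0 0", "hand": 1, "grip_force": 100}}

```text
clock: 3.3
position: [0.4827, 0.307, 0.1527]
orientation: [3.142, 0.0, -3.055]
force: [-0.2, 0.9, 2.2]
opening: 0.016
gripper_force: 97.3
```

Call:
{"fn": "drive_tool", "kwargs": {"motion": "0 0 -0.02 0 0 0; 0 0 -0.05 0 0 0; 0 0 -0.09 0 0 0; 0 0 -0.13 0 0 0; 0 0 -0.17 0 0 0; 0 0 -0.2 0 0 0; 0 0 -0.213 0 0 0; 0 0 -0.213 0 0 0"}}

```text
clock: 4.1
position: [0.4831, 0.3072, 0.3142]
orientation: [3.141, 0.003, -3.055]
force: [-0.5, 0.0, -1.5]
opening: 0.016
gripper_force: 97.4
```

Call:
{"fn": "drive_tool", "kwargs": {"motion": "0.0067 -0.034 0 0 0 0.0933; 0.0134 -0.068 0 0 0 0.1867; 0.02 -0.102 0 0 0 0.28; 0.0268 -0.136 0 0 0 0.3733; 0.0335 -0.17 0 0 0 0.4667; 0.0402 -0.204 0 0 0 0.56; 0.047 -0.238 0 0 0 0.6533; 0.0537 -0.272 0 0 0 0.7467"}}

```text
clock: 4.9
position: [0.459, 0.0993, 0.3104]
orientation: [-3.139, -0.002, 2.103]
force: [1.0, -0.1, -0.4]
opening: 0.016
gripper_force: 97.6
```

```bash
cat > go.py <<'E'
import sys
from h import *
def go(x,y,z,psi):
    s=state(); p=np.array(s['position']); Rm=R.from_euler('xyz',s['orientation']).as_matrix()
    Rt=R.from_euler('xyz',[np.pi,0,psi]).as_matrix()
    print('pos',p.round(4),'ori',np.round(s['orientation'],4),'F',np.round(s['force'],1),'t',s['clock'],'open',s['opening'])
    print('shift',(Rm.T@(np.array([x,y,z])-p)/.75).round(4),'turn',(R.from_matrix(Rm.T@Rt).as_rotvec()/1.5).round(4))
# tin-frame target of the knife tip -> TCP
def tin(x,y,z): return .530-y-.0018*x, -.037+x, .022+z+.1467
if __name__=='__main__':
    a=list(map(float,sys.argv[1:])); go(*tin(*a[:3]),a[3] if len(a)>3 else 1.5726)
E
python3 go.py -.09 .054 .12
```

```text
pos [0.459  0.0993 0.3104] ori [-3.1389e+00 -1.7000e-03  2.1026e+00] F [ 1.  -0.1 -0.4] t 4.9 open 0.016032697159732236
shift [-0.2717 -0.1331  0.0289] turn [-0.002  -0.0006  0.3533]
```

Call:
{"fn": "drive_tool", "kwargs": {"motion": "-0.045 -0.022 0 -0.001 0 0.09; -0.09 -0.044 0 -0.001 0 0.18; -0.136 -0.066 0 -0.001 0 0.27; -0.18 -0.089 0 -0.001 0 0.3533; -0.226 -0.111 0 -0.001 0 0.3533; -0.272 -0.133 0.01 -0.001 0 0.3533; -0.2717 -0.1331 0.0289 -0.001 0 0.3533; -0.2717 -0.1331 0.0289 -0.001 0 0.3533"}}

```text
clock: 5.7
position: [0.4768, -0.1256, 0.2868]
orientation: [-3.137, -0.004, 1.576]
force: [-0.8, 0.5, -1.3]
opening: 0.0157
gripper_force: 97.6
```

Run:
```python
from m import *
for c,n in((T,'T'),(S,'S')): cv2.imwrite(f'pics/{n}1.png',c['pixels'])
def cr(im,x,y,w,h,W=400,H=300): return np.clip(cv2.resize(im[y:y+h,x:x+w],(W,H),interpolation=cv2.INTER_CUBIC)*1.6,0,255).astype(np.uint8)
cv2.imwrite('pics/z1.png',np.hstack([cr(T['pixels'],320,190,128,96),cr(S['pixels'],290,150,180,135)]))
import go; go.go(*go.tin(-.09,.054,.12),1.5726)
print(proj(S,[.476,-.127,.142]),proj(T,[.476,-.127,.142]))
```

```text
pos [ 0.4779 -0.1248  0.2893] ori [-3.1405e+00 -2.2000e-03  1.5787e+00] F [-0.5  0.  -0.7] t 5.8 open 0.01609777996245242
shift [-0.0029 -0.0024  0.0008] turn [-0.0007 -0.0015  0.0041]
[379.16812033 292.90175706] [407.52824431 251.28487992]
```

View pics/z1.png

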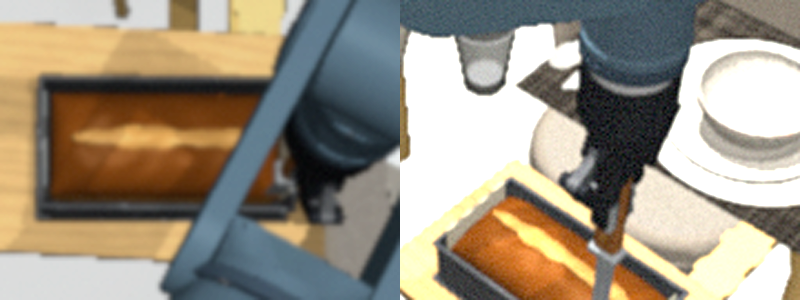

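The scene crop shows the knife held upright with its blade over the clip end, at about (381,285) in scene pixels against a predicted tip of (379,293). I'll correct the offset, lower to just above the rim and check there.

Call:
{"fn": "drive_tool", "kwargs": {"motion": "-0.003 -0.0024 0.01 0 0 0.004; -0.003 -0.0024 0.025 0 0 0.004; -0.003 -0.0024 0.04 0 0 0.004; -0.003 -0.0024 0.052 0 0 0.004; -0.003 -0.0024 0.06 0 0 0.004; -0.003 -0.0024 0.06 0 0 0.004; -0.003 -0.0024 0.06 0 0 0.004"}}

```text
clock: 6.5
position: [0.4771, -0.1282, 0.2457]
orientation: [3.14, -0.0, 1.572]
force: [0.3, -0.3, -2.1]
opening: 0.016
gripper_force: 97.6
```

Run:
```python
from m import *
import go; go.go(*go.tin(-.09,.054,.024),1.5726)
p=state()['position']; tip=p-[0,0,.1467]
im=S['pixels'].copy()
x0,y0,w,h=330,240,96,72
a=np.clip(cv2.resize(im[y0:y0+h,x0:x0+w],(800,600),interpolation=cv2.INTER_CUBIC)*1.6,0,255).astype(np.uint8)
cv2.imwrite('pics/z2.png',a)
f=lambda q:((proj(S,q)-[x0,y0]+.5)*800/96).round(1)
print('tip',f(tip),'bolster',f(tip+[0,0,.1]),'gap line at rim x-90,-60',f([*go.tin(-.09,.054,.065)[:2],.087]),f([*go.tin(-.06,.054,.065)[:2],.087]))
```

```text
pos [ 0.4773 -0.1284  0.2461] ori [3.1393e+00 1.0000e-04 1.5723e+00] F [ 0.7  0.2 -0.4] t 6.6 open 0.015683421514523743
shift [ 0.0018 -0.0016  0.0712] turn [ 0.0015  0.0001 -0.0002]
tip [409.  538.9] bolster [439.5 308.4] gap line at rim x-90,-60 [398.6 565.1] [307.9 500.3]
```

View pics/z2.png

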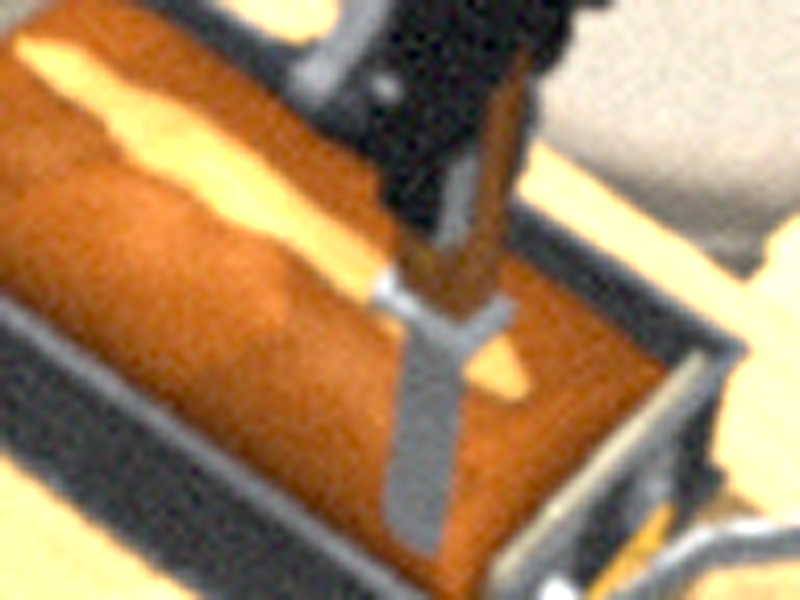

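The blade tip is at about (410,545) in the crop against a predicted (409,539). That agrees to about 1 camera pixel (2 mm), and the tip sits over the near gap. Now I'll lower gently.

Call:
{"fn": "drive_tool", "kwargs": {"motion": "0.0018 -0.0016 0.006 0 0 0; 0.0018 -0.0016 0.012 0 0 0; 0.0018 -0.0016 0.018 0 0 0; 0.0018 -0.0016 0.024 0 0 0; 0.0018 -0.0016 0.03 0 0 0; 0.0018 -0.0016 0.036 0 0 0; 0.0018 -0.0016 0.042 0 0 0; 0.0018 -0.0016 0.048 0 0 0"}}

```text
clock: 7.4
position: [0.4758, -0.1268, 0.2092]
orientation: [3.14, -0.0, 1.572]
force: [0.4, -0.1, -1.9]
opening: 0.0158
gripper_force: 97.6
```

```bash
python3 go.py -.09 .054 .024
```

```text
pos [ 0.4758 -0.1268  0.2092] ori [ 3.1403e+00 -4.0000e-04  1.5723e+00] F [ 0.4 -0.1 -1.9] t 7.4 open 0.015824699261463144
shift [-0.0003  0.0005  0.022 ] turn [ 0.0009 -0.0003 -0.0002]
```

Call:
{"fn": "drive_tool", "kwargs": {"motion": "0 0 0.006 0 0 0; 0 0 0.012 0 0 0; 0 0 0.018 0 0 0; 0 0 0.022 0 0 0; 0 0 0.022 0 0 0; 0.003 0 0.022 0 0 0; 0.008 0 0.022 0 0 0; 0.013 0 0.022 0 0 0"}}

```text
clock: 8.2
position: [0.4759, -0.1167, 0.1933]
orientation: [3.14, -0.0, 1.572]
force: [0.8, 0.1, -1.6]
opening: 0.0159
gripper_force: 97.6
```

```bash
python3 go.py .09 .054 .024
```

```text
pos [ 0.4759 -0.1167  0.1933] ori [ 3.1398e+00 -3.0000e-04  1.5723e+00] F [ 0.8  0.1 -1.6] t 8.2 open 0.015908264528550528
shift [2.263e-01 2.000e-04 9.000e-04] turn [ 0.0012 -0.0002 -0.0002]
```

Call:
{"fn": "drive_tool", "kwargs": {"motion": "0.006 0 0 0 0 0; 0.012 0 0 0 0 0; 0.018 0 0 0 0 0; 0.024 0 0 0 0 0; 0.03 0 0 0 0 0; 0.036 0 0 0 0 0; 0.042 0 0 0 0 0; 0.048 0 0 0 0 0"}}

```text
clock: 9.0
position: [0.4758, -0.0807, 0.1931]
orientation: [3.14, -0.0, 1.572]
force: [0.2, 0.7, -0.8]
opening: 0.0161
gripper_force: 97.6
```

Call:
{"fn": "drive_tool", "kwargs": {"motion": "0.006 0 0 0 0 0; 0.012 0 0 0 0 0; 0.018 0 0 0 0 0; 0.024 0 0 0 0 0; 0.03 0 0 0 0 0; 0.036 0 0 0 0 0; 0.042 0 0 0 0 0; 0.048 0 0 0 0 0"}}

```text
clock: 9.8
position: [0.4757, -0.0447, 0.1932]
orientation: [3.14, -0.0, 1.572]
force: [-0.8, 0.2, -1.1]
opening: 0.0161
gripper_force: 97.6
```

```bash
python3 go.py .09 .054 .024
```

```text
pos [ 0.4757 -0.0447  0.1932] ori [ 3.1401e+00 -4.0000e-04  1.5723e+00] F [-0.8  0.2 -1.1] t 9.8 open 0.01612270781590687
shift [0.1302 0.0004 0.0007] turn [ 0.001  -0.0002 -0.0002]
```

Call:
{"fn": "drive_tool", "kwargs": {"motion": "0.006 0 0 0 0 0; 0.012 0 0 0 0 0; 0.018 0 0 0 0 0; 0.024 0 0 0 0 0; 0.03 0 0 0 0 0; 0.036 0 0 0 0 0; 0.042 0 0 0 0 0; 0.048 0 0 0 0 0"}}

```text
clock: 10.6
position: [0.4757, -0.0087, 0.1932]
orientation: [3.14, -0.0, 1.572]
force: [0.4, -0.1, -0.7]
opening: 0.0159
gripper_force: 97.6
```

Call:
{"fn": "drive_tool", "kwargs": {"motion": "0.006 0 0 0 0 0; 0.012 0 0 0 0 0; 0.018 0 0 0 0 0; 0.024 0 0 0 0 0; 0.03 0 0 0 0 0; 0.036 0 0 0 0 0; 0.042 0 0 0 0 0; 0.048 0 0 0 0 0"}}

```text
clock: 11.4
position: [0.4756, 0.0273, 0.1932]
orientation: [3.14, -0.0, 1.572]
force: [-0.1, -0.2, -0.9]
opening: 0.0157
gripper_force: 97.6
```

Call:
{"fn": "drive_tool", "kwargs": {"motion": "0.006 0 0 0 0 0; 0.012 0 0 0 0 0; 0.018 0 0 0 0 0; 0.024 0 0 0 0 0; 0.03 0 0 0 0 0; 0.034 0 0 0 0 0; 0.034 0 0 0 0 0; 0.034 0 0 0 0 0"}}

```text
clock: 12.2
position: [0.4756, 0.0525, 0.1932]
orientation: [3.14, -0.0, 1.572]
force: [0.5, -0.0, -1.3]
opening: 0.0156
gripper_force: 97.6
```

```bash
python3 go.py .09 .054 .12;  python3 go.py -.09 -.054 .10
```

```text
pos [0.4756 0.0525 0.1932] ori [ 3.1401e+00 -3.0000e-04  1.5725e+00] F [ 0.5 -0.  -1.3] t 12.2 open 0.015630093918412656
shift [ 0.0007  0.0005 -0.1273] turn [ 0.001  -0.0002 -0.0001]
pos [0.4756 0.0525 0.1932] ori [ 3.1401e+00 -3.0000e-04  1.5725e+00] F [ 0.5 -0.  -1.3] t 12.2 open 0.015630093918412656
shift [-0.2395  0.1445 -0.1005] turn [ 0.001  -0.0002 -0.0001]
```

Call:
{"fn": "drive_tool", "kwargs": {"motion": "0 0 -0.01 0 0 0; 0 0 -0.02 0 0 0; 0 0 -0.03 0 0 0; 0 0 -0.04 0 0 0; 0 0 -0.05 0 0 0; 0 0 -0.062 0 0 0; 0 0 -0.09 0 0 0; 0 0 -0.12 0 0 0"}}

```text
clock: 13.0
position: [0.475, 0.0525, 0.2838]
orientation: [3.141, -0.001, 1.572]
force: [0.8, 0.3, -0.4]
opening: 0.0158
gripper_force: 97.7
```

Call:
{"fn": "drive_tool", "kwargs": {"motion": "-0.035 0.02 0 0 0 0; -0.08 0.048 0 0 0 0; -0.12 0.072 0 0 0 0; -0.16 0.096 0 0 0 0; -0.2 0.12 0 0 0 0; -0.24 0.1445 0 0 0 0; -0.24 0.1445 0 0 0 0; -0.24 0.1445 0 0 0 0"}}

```text
clock: 13.8
position: [0.584, -0.1279, 0.283]
orientation: [3.141, -0.001, 1.571]
force: [0.5, 0.2, -1.0]
opening: 0.0161
gripper_force: 97.9
```

```bash
python3 go.py -.09 -.054 .024
```

```text
pos [ 0.584  -0.1279  0.283 ] ori [ 3.1412e+00 -1.1000e-03  1.5710e+00] F [ 0.5  0.2 -1. ] t 13.8 open 0.01613331365071597
shift [0.0011 0.0002 0.1204] turn [ 0.0003 -0.0007 -0.0011]
```

Call:
{"fn": "drive_tool", "kwargs": {"motion": "0.001 0.0005 0.02 0 0 0; 0.001 0.0005 0.045 0 0 0; 0.001 0.0005 0.055 0 0 0; 0.001 0.0005 0.062 0 0 0; 0.001 0.0005 0.069 0 0 0; 0.001 0.0005 0.076 0 0 0; 0.001 0.0005 0.083 0 0 0; 0.001 0.0005 0.09 0 0 0"}}

```text
clock: 14.6
position: [0.5847, -0.1267, 0.2157]
orientation: [3.14, -0.0, 1.572]
force: [-0.3, -1.3, -1.1]
opening: 0.0161
gripper_force: 97.9
```

```bash
python3 go.py -.09 -.054 .024
```

```text
pos [ 0.5847 -0.1267  0.2157] ori [ 3.1396e+00 -1.0000e-04  1.5723e+00] F [-0.3 -1.3 -1.1] t 14.6 open 0.01606191793554242
shift [-0.0004 -0.0008  0.0307] turn [ 0.0013 -0.0001 -0.0002]
```

Call:
{"fn": "drive_tool", "kwargs": {"motion": "0 -0.0003 0.006 0 0 0; 0 -0.0003 0.012 0 0 0; 0 -0.0003 0.018 0 0 0; 0 -0.0003 0.024 0 0 0; 0 -0.0003 0.03 0 0 0; 0 -0.0003 0.03 0 0 0; 0.003 -0.0003 0.03 0 0 0; 0.008 -0.0003 0.03 0 0 0"}}

```text
clock: 15.4
position: [0.5845, -0.1206, 0.1935]
orientation: [3.14, -0.0, 1.572]
force: [0.1, 0.2, -1.2]
opening: 0.0157
gripper_force: 97.9
```

Call:
{"fn": "drive_tool", "kwargs": {"motion": "0.006 0 0 0 0 0; 0.012 0 0 0 0 0; 0.018 0 0 0 0 0; 0.024 0 0 0 0 0; 0.03 0 0 0 0 0; 0.036 0 0 0 0 0; 0.042 0 0 0 0 0; 0.048 0 0 0 0 0"}}

```text
clock: 16.2
position: [0.5843, -0.0843, 0.1933]
orientation: [3.14, -0.0, 1.572]
force: [0.2, 0.0, -0.9]
opening: 0.0159
gripper_force: 97.9
```

```bash
python3 go.py .09 -.054 .024
```

```text
pos [ 0.5843 -0.0843  0.1933] ori [ 3.1401e+00 -4.0000e-04  1.5723e+00] F [ 0.2  0.  -0.9] t 16.2 open 0.015851389066810946
shift [ 0.183  -0.0003  0.0009] turn [ 0.001  -0.0002 -0.0002]
```

Call:
{"fn": "drive_tool", "kwargs": {"motion": "0.006 0 0 0 0 0; 0.012 0 0 0 0 0; 0.018 0 0 0 0 0; 0.024 0 0 0 0 0; 0.03 0 0 0 0 0; 0.036 0 0 0 0 0; 0.042 0 0 0 0 0; 0.048 0 0 0 0 0"}}

```text
clock: 17.0
position: [0.5842, -0.0483, 0.1933]
orientation: [3.14, -0.0, 1.572]
force: [-0.3, 0.7, -1.2]
opening: 0.0158
gripper_force: 97.9
```

Call:
{"fn": "drive_tool", "kwargs": {"motion": "0.006 0 0 0 0 0; 0.012 0 0 0 0 0; 0.018 0 0 0 0 0; 0.024 0 0 0 0 0; 0.03 0 0 0 0 0; 0.036 0 0 0 0 0; 0.042 0 0 0 0 0; 0.048 0 0 0 0 0"}}

```text
clock: 17.8
position: [0.5842, -0.0123, 0.1933]
orientation: [3.14, -0.0, 1.572]
force: [-0.7, 0.1, -1.2]
opening: 0.0158
gripper_force: 97.9
```

Call:
{"fn": "drive_tool", "kwargs": {"motion": "0.006 0 0 0 0 0; 0.012 0 0 0 0 0; 0.018 0 0 0 0 0; 0.024 0 0 0 0 0; 0.03 0 0 0 0 0; 0.036 0 0 0 0 0; 0.042 0 0 0 0 0; 0.048 0 0 0 0 0"}}

```text
clock: 18.6
position: [0.5841, 0.0237, 0.1933]
orientation: [3.14, -0.0, 1.572]
force: [0.6, -1.0, -1.2]
opening: 0.0158
gripper_force: 97.9
```

Call:
{"fn": "drive_tool", "kwargs": {"motion": "0.006 0 0 0 0 0; 0.012 0 0 0 0 0; 0.018 0 0 0 0 0; 0.024 0 0 0 0 0; 0.03 0 0 0 0 0; 0.036 0 0 0 0 0; 0.039 0 0 0 0 0; 0.039 0 0 0 0 0"}}

```text
clock: 19.4
position: [0.5841, 0.053, 0.1933]
orientation: [3.14, -0.0, 1.573]
force: [0.0, -1.1, -1.2]
opening: 0.0161
gripper_force: 97.9
```

Call:
{"fn": "drive_tool", "kwargs": {"motion": "0 0 -0.01 0 0 0; 0 0 -0.02 0 0 0; 0 0 -0.03 0 0 0; 0 0 -0.04 0 0 0; 0 0 -0.05 0 0 0; 0 0 -0.062 0 0 0; 0 0 -0.09 0 0 0; 0 0 -0.12 0 0 0"}}

```text
clock: 20.2
position: [0.5835, 0.0526, 0.2838]
orientation: [3.142, -0.001, 1.572]
force: [0.2, 0.4, -0.2]
opening: 0.0158
gripper_force: 97.9
```

```bash
python3 go.py -.133 -.038 .12
```

```text
pos [0.5835 0.0526 0.2838] ori [ 3.1415e+00 -6.0000e-04  1.5722e+00] F [ 0.2  0.4 -0.2] t 20.2 open 0.015767938890379234
shift [-0.2968 -0.0208 -0.0067] turn [ 0.     -0.0004 -0.0002]
```

Run:
```python
from m import *
import go
out=[]
for c,n,(x0,y0,w,h) in((T,'top',(400,205,48,36)),(S,'scene',(372,260,72,54))):
    im=cv2.imread(f'pics/{n}0.png'); k=400/w
    a=np.clip(cv2.resize(im[y0:y0+h,x0:x0+w],(400,300),interpolation=cv2.INTER_CUBIC)*1.6,0,255).astype(np.uint8)
    for (x,y,z),col in (((-.157,-.048,.05),(0,0,255)),((-.127,.03,.05),(0,255,0)),((-.133,-.038,.05),(255,0,0)),((-.118,-.062,.065),(255,0,255)),((-.118,.062,.065),(255,0,255))):
        X,Y,_=go.tin(x,y,0); q=(proj(c,[X,Y,.022+z])-[x0,y0]+.5)*k
        cv2.drawMarker(a,tuple(int(v) for v in q),col,cv2.MARKER_CROSS,12,1)
    out.append(a)
cv2.imwrite('pics/z3.png',np.hstack(out))
```

```text
(no output)
```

View pics/z3.png

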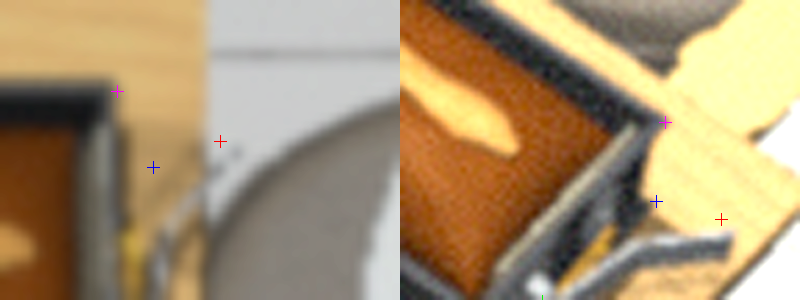

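Call:
{"fn": "drive_tool", "kwargs": {"motion": "-0.04 -0.003 0 0 0 0; -0.09 -0.006 0 0 0 0; -0.14 -0.009 0 0 0 0; -0.19 -0.012 0 0 0 0; -0.24 -0.016 0 0 0 0; -0.28 -0.02 0 0 0 0; -0.297 -0.021 0 0 0 0; -0.297 -0.021 0 0 0 0"}}

```text
clock: 21.1
position: [0.5681, -0.1715, 0.2822]
orientation: [3.141, -0.001, 1.57]
force: [-0.6, 0.6, -0.7]
opening: 0.0164
gripper_force: 97.9
```

The rim-corner markers line up with the picture. The lever runs outward from the pivot to a tab end at about (240,153) in the top crop, slightly beyond the predicted point. The entry point at (153,167) is clear of both wall and lever, so I'll go in there, 3 mm farther out.

```bash
python3 go.py -.136 -.038 .024
```

```text
pos [ 0.5681 -0.1715  0.2822] ori [ 3.1413e+00 -1.0000e-03  1.5697e+00] F [-0.6  0.6 -0.7] t 21.1 open 0.016356827800693738
shift [-0.0022  0.0002  0.1194] turn [ 0.0002 -0.0007 -0.0019]
```

Call:
{"fn": "drive_tool", "kwargs": {"motion": "-0.002 0 0.02 0 0 0; -0.002 0 0.04 0 0 0; -0.002 0 0.055 0 0 0; -0.002 0 0.07 0 0 0; -0.002 0 0.085 0 0 0; -0.002 0 0.1 0 0 0; -0.002 0 0.112 0 0 0; -0.002 0 0.119 0 0 0"}}

```text
clock: 21.9
position: [0.5683, -0.1715, 0.1928]
orientation: [3.141, -0.001, 1.572]
force: [-0.3, 0.7, -1.4]
opening: 0.0157
gripper_force: 97.9
```

Run:
```python
import go,numpy as np
from h import *
go.go(*go.tin(-.136,-.038,.024),1.5726)
# arc points in tool axes (tool x=+tin x, tool y=-tin y) relative to the start, r=68
for ph in np.arange(.13,2.75,.1): print(round(ph,2),'%.4f %.4f'%((-.127-.068*np.sin(ph)+.136)/.75, -(.03-.068*np.cos(ph)+.038)/.75))
```

```text
pos [ 0.5683 -0.1715  0.1928] ori [ 3.1412e+00 -9.0000e-04  1.5723e+00] F [-0.3  0.7 -1.4] t 21.9 open 0.015693882978507653
shift [-0.002  -0.0001  0.0001] turn [ 0.0003 -0.0006 -0.0002]
0.13 0.0002 -0.0008
0.23 -0.0087 -0.0024
0.33 -0.0174 -0.0049
0.43 -0.0258 -0.0083
0.53 -0.0338 -0.0124
0.63 -0.0414 -0.0174
0.73 -0.0485 -0.0231
0.83 -0.0549 -0.0295
0.93 -0.0607 -0.0365
1.03 -0.0657 -0.0440
1.13 -0.0700 -0.0520
1.23 -0.0735 -0.0604
1.33 -0.0761 -0.0690
1.43 -0.0778 -0.0779
1.53 -0.0786 -0.0870
1.63 -0.0785 -0.0960
1.73 -0.0775 -0.1050
1.83 -0.0756 -0.1139
1.93 -0.0729 -0.1225
2.03 -0.0693 -0.1309
2.13 -0.0649 -0.1388
2.23 -0.0597 -0.1462
2.33 -0.0538 -0.1531
2.43 -0.0472 -0.1593
2.53 -0.0401 -0.1649
2.63 -0.0324 -0.1697
2.73 -0.0243 -0.1738
```

Call:
{"fn": "drive_tool", "kwargs": {"motion": "-0.009 -0.002 0 0 0 0; -0.014 -0.004 0 0 0 0; -0.019 -0.005 0 0 0 0; -0.023 -0.007 0 0 0 0; -0.028 -0.008 0 0 0 0; -0.032 -0.01 0 0 0 0; -0.036 -0.012 0 0 0 0; -0.041 -0.015 0 0 0 0"}}

```text
clock: 22.7
position: [0.5574, -0.2026, 0.194]
orientation: [3.14, -0.0, 1.572]
force: [1.0, 0.1, -1.0]
opening: 0.0159
gripper_force: 97.9
```

Call:
{"fn": "drive_tool", "kwargs": {"motion": "-0.005 -0.004 0 0 0 0; -0.009 -0.007 0 0 0 0; -0.013 -0.01 0 0 0 0; -0.016 -0.014 0 0 0 0; -0.02 -0.018 0 0 0 0; -0.023 -0.022 0 0 0 0; -0.026 -0.026 0 0 0 0; -0.029 -0.031 0 0 0 0"}}

```text
clock: 23.5
position: [0.534, -0.2244, 0.1939]
orientation: [3.14, -0.0, 1.572]
force: [0.1, 0.8, -0.7]
opening: 0.0158
gripper_force: 97.7
```

```bash
cat > arc.py <<'E'
import sys,go
from h import *
s=state(); p=s['position']; x=p[1]+.037; y=.530-p[0]; print('tip tin',x,y,'r',np.hypot(x+.127,y-.03),'phi',np.arctan2(-(x+.127),-(y-.03)),'F',s['force'].round(1),'z',p[2],s['orientation'],s['clock'])
E
python3 arc.py
python3 - <<'E'
from h import *
s=cam('scene'); cv2.imwrite('pics/z4.png',np.clip(cv2.resize(s['pixels'][220:370,330:530],(800,600),interpolation=cv2.INTER_CUBIC)*1.6,0,255).astype(np.uint8))
E
```

```text
tip tin -0.18737976114935115 -0.0040319785849823875 r 0.06931010837433017 phi 1.0575472015152976 F [ 0.1  0.8 -0.7] z 0.19393494355833726 [ 3.14006136e+00 -3.18610445e-04  1.57238246e+00] 23.5
```

View pics/z4.png

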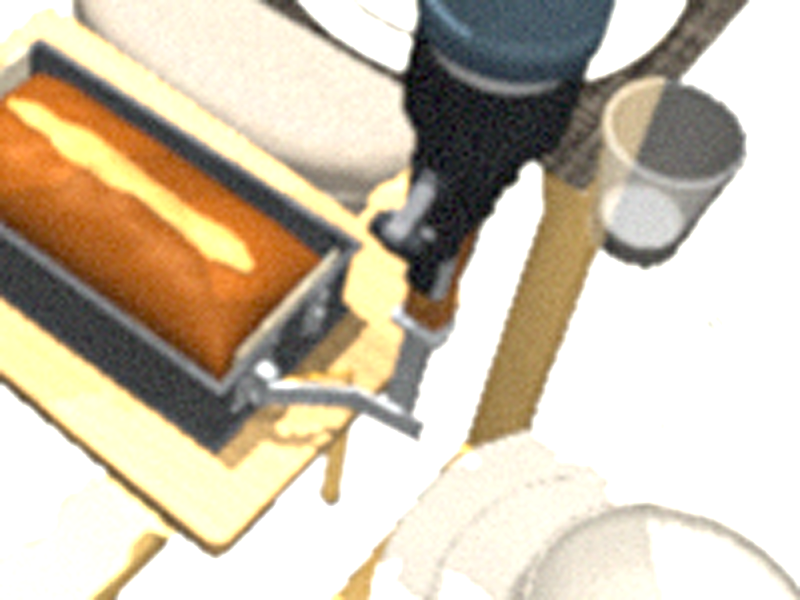

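The scene crop shows the blade behind the tab at about (405,390) with the lever about half open. I'll continue the arc.

Call:
{"fn": "drive_tool", "kwargs": {"motion": "-0.004 -0.008 0 0 0 0; -0.008 -0.0165 0 0 0 0; -0.0105 -0.025 0 0 0 0; -0.012 -0.034 0 0 0 0; -0.013 -0.043 0 0 0 0; -0.013 -0.052 0 0 0 0; -0.012 -0.061 0 0 0 0; -0.01 -0.07 0 0 0 0"}}

```text
clock: 24.35
position: [0.4812, -0.2319, 0.1939]
orientation: [3.14, 0.0, 1.572]
force: [1.6, -0.5, -0.7]
opening: 0.0158
gripper_force: 97.7
```

Call:
{"fn": "drive_tool", "kwargs": {"motion": "0.003 -0.0085 0 0 0 0; 0.006 -0.017 0 0 0 0; 0.0105 -0.025 0 0 0 0; 0.013 -0.029 0 0 0 0; 0.016 -0.0325 0 0 0 0; 0.016 -0.0325 0 0 0 0; 0.016 -0.0325 0 0 0 0"}}

```text
clock: 25.05
position: [0.4572, -0.2196, 0.1937]
orientation: [3.141, -0.001, 1.572]
force: [-0.3, 0.6, -1.2]
opening: 0.0159
gripper_force: 97.8
```

```bash
python3 arc.py
python3 - <<'E'
from h import *
s=cam('scene'); cv2.imwrite('pics/z5.png',np.clip(cv2.resize(s['pixels'][240:390,320:520],(800,600),interpolation=cv2.INTER_CUBIC)*1.6,0,255).astype(np.uint8))
import go
# expected tab / crop positions per lever angle
for th in (1.57,1.7,1.9,2.1,2.3):
    a=th+.367; X,Y,_=go.tin(-.127-.084*np.sin(a),.03-.084*np.cos(a),0); print(th,((proj(s,[X,Y,.072])-[320,240])*4).round())
E
```

```text
tip tin -0.18260549710603394 0.07277981555698798 r 0.07015756500548646 phi 2.226563764422667 F [-0.3  0.6 -1.2] z 0.1937085165992124 [ 3.14064078e+00 -8.29434521e-04  1.57240970e+00] 25.05
1.57 [397. 419.]
1.7 [379. 427.]
1.9 [348. 434.]
2.1 [315. 435.]
2.3 [282. 430.]
```

View pics/z5.png

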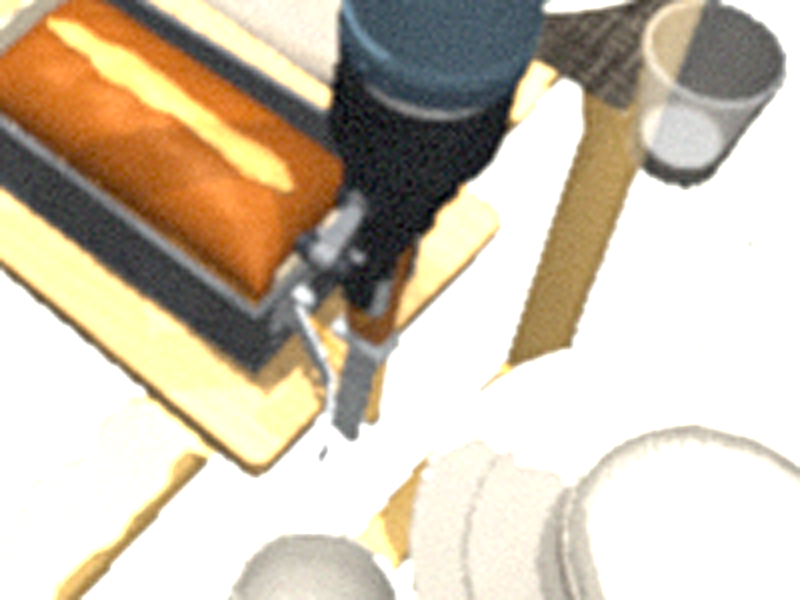

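The crop shows the pivot at (303,293) and the tab end at (322,455), which puts the lever at about 2.05 rad, well past square. Now I'll back the blade off, lift, and go back to the block.

Call:
{"fn": "drive_tool", "kwargs": {"motion": "-0.006 0.01 0 0 0 0; -0.012 0.02 0 0 0 0; -0.012 0.02 -0.02 0 0 0; -0.012 0.02 -0.05 0 0 0; -0.012 0.02 -0.085 0 0 0; -0.012 0.02 -0.12 0 0 0; -0.012 0.02 -0.155 0 0 0; -0.012 0.02 -0.173 0 0 0"}}

```text
clock: 25.9
position: [0.4734, -0.2297, 0.3261]
orientation: [3.137, 0.002, 1.572]
force: [0.4, 0.1, -1.2]
opening: 0.0159
gripper_force: 97.8
```

Call:
{"fn": "drive_tool", "kwargs": {"motion": "0.05 0 0 0 0 -0.09; 0.1 0 0 0 0 -0.18; 0.15 0 0 0 0 -0.27; 0.2 0 0 0 0 -0.36; 0.25 0 0 0 0 -0.45; 0.3 0 0 0 0 -0.54; 0.35 0 0 0 0 -0.63; 0.4 0 0 0 0 -0.72"}}

```text
clock: 26.7
position: [0.4718, 0.0727, 0.3232]
orientation: [3.141, 0.001, 2.658]
force: [0.4, -0.5, -1.2]
opening: 0.0157
gripper_force: 97.8
```

```bash
python3 -c "
import go; go.go(.4825,.307,.29,-3.055)"
```

```text
pos [0.4718 0.0727 0.3232] ori [3.1407e+00 5.0000e-04 2.6577e+00] F [ 0.4 -0.5 -1.2] t 26.7 open 0.01570649133420292
shift [0.1327 0.2832 0.0444] turn [ 0.0005  0.0005 -0.3803]
```

Call:
{"fn": "drive_tool", "kwargs": {"motion": "0.02 0.045 0 0 0 -0.09; 0.044 0.094 0 0 0 -0.18; 0.066 0.141 0 0 0 -0.27; 0.088 0.188 0 0 0 -0.36; 0.11 0.235 0 0 0 -0.38; 0.133 0.283 0.02 0 0 -0.38; 0.1327 0.2832 0.0444 0 0 -0.38; 0.1327 0.2832 0.0444 0 0 -0.38"}}

```text
clock: 27.5
position: [0.4821, 0.306, 0.2865]
orientation: [-3.14, -0.005, -3.059]
force: [-0.5, -0.9, -0.3]
opening: 0.0162
gripper_force: 97.9
```

Call:
{"fn": "drive_tool", "kwargs": {"motion": "0 0 0 0 0 0; 0 0 0 0 0 0; 0 0 0 0 0 0"}}

```text
clock: 27.8
position: [0.4846, 0.3049, 0.2917]
orientation: [3.141, 0.003, -3.062]
force: [0.1, 0.3, -1.0]
opening: 0.016
gripper_force: 97.9
```

```bash
python3 -c "
import go; go.go(.4825,.307,.256,-3.055)"
```

```text
pos [0.4846 0.3049 0.2917] ori [ 3.1408  0.0033 -3.0622] F [ 0.1  0.3 -1. ] t 27.8 open 0.01596818801233382
shift [0.0027 0.003  0.0476] turn [ 0.0005  0.0022 -0.0048]
```

Call:
{"fn": "drive_tool", "kwargs": {"motion": "0.0027 0.003 0.01 0 0.002 -0.0048; 0.0027 0.003 0.02 0 0.002 -0.0048; 0.0027 0.003 0.03 0 0.002 -0.0048; 0.0027 0.003 0.04 0 0.002 -0.0048; 0.0027 0.003 0.044 0 0.002 -0.0048; 0.0027 0.003 0.044 0 0.002 -0.0048; 0.0027 0.003 0.044 0 0.002 -0.0048"}}

```text
clock: 28.5
position: [0.4817, 0.3075, 0.2576]
orientation: [3.141, -0.001, -3.054]
force: [-0.9, 0.4, -0.1]
opening: 0.0161
gripper_force: 97.9
```

```bash
python3 -c "
import go; go.go(.4826,.3071,.1527,-3.055)"
```

```text
pos [0.4817 0.3075 0.2576] ori [ 3.1413e+00 -1.4000e-03 -3.0537e+00] F [-0.9  0.4 -0.1] t 28.5 open 0.01609681050523107
shift [-0.0013 -0.0007  0.1398] turn [ 0.0002 -0.0009  0.0009]
```

Call:
{"fn": "drive_tool", "kwargs": {"motion": "-0.001 -0.0006 0.006 0 -0.0009 0; -0.001 -0.0006 0.013 0 -0.0009 0; -0.001 -0.0006 0.02 0 -0.0009 0; -0.001 -0.0006 0.027 0 -0.0009 0; -0.001 -0.0006 0.034 0 -0.0009 0; -0.001 -0.0006 0.041 0 -0.0009 0; -0.001 -0.0006 0.048 0 -0.0009 0"}}

```text
clock: 29.2
position: [0.4823, 0.3071, 0.221]
orientation: [3.141, -0.0, -3.054]
force: [0.5, -0.1, -1.5]
opening: 0.0158
gripper_force: 97.9
```

```bash
python3 -c "
import go; go.go(.4826,.3071,.1527,-3.055)"
```

```text
pos [0.4823 0.3071 0.221 ] ori [ 3.1414e+00 -4.0000e-04 -3.0537e+00] F [ 0.5 -0.1 -1.5] t 29.2 open 0.01577122131092382
shift [-0.0004 -0.0001  0.091 ] turn [ 0.0002 -0.0002  0.0009]
```

Inside the slot with no contact, so I'll continue to just above the seat.

Call:
{"fn": "drive_tool", "kwargs": {"motion": "0 0 0.012 0 0 0; 0 0 0.025 0 0 0; 0 0 0.038 0 0 0; 0 0 0.051 0 0 0; 0 0 0.064 0 0 0; 0 0 0.076 0 0 0; 0 0 0.085 0 0 0; 0 0 0.089 0 0 0"}}

```text
clock: 30.0
position: [0.482, 0.307, 0.1537]
orientation: [-3.142, -0.001, -3.054]
force: [0.1, 0.1, -1.1]
opening: 0.0158
gripper_force: 97.9
```

Call:
{"fn": "drive_tool", "kwargs": {"motion": "0 0 0 0 0 0; 0 0 0 0 0 0; 0 0 0 0 0 0"}}

```text
clock: 30.3
position: [0.4827, 0.3073, 0.1553]
orientation: [3.141, 0.001, -3.054]
force: [-0.7, 0.6, -0.9]
opening: 0.0161
gripper_force: 97.9
```

```bash
python3 -c "
import go; go.go(.4826,.3071,.1527,-3.055)"
```

```text
pos [0.4827 0.3073 0.1553] ori [ 3.1410e+00  8.0000e-04 -3.0537e+00] F [-0.7  0.6 -0.9] t 30.3 open 0.016136617825415665
shift [ 0.0002 -0.0002  0.0035] turn [0.0004 0.0005 0.0009]
```

Call:
{"fn": "drive_tool", "kwargs": {"motion": "0 0 0.001 0 0 0; 0 0 0.002 0 0 0; 0 0 0.003 0 0 0; 0 0 0.003 0 0 0"}}

```text
clock: 30.7
position: [0.4825, 0.3072, 0.1527]
orientation: [3.141, 0.0, -3.054]
force: [-0.2, -0.4, 1.8]
opening: 0.0157
gripper_force: 98.4
```

Call:
{"fn": "drive_tool", "kwargs": {"motion": "0 0 0 0 0 0; 0 0 0 0 0 0; 0 0 0 0 0 0; 0 0 0 0 0 0; 0 0 0 0 0 0; 0 0 0 0 0 0; 0 0 0 0 0 0; 0 0 0 0 0 0", "hand": -1}}

```text
clock: 31.5
position: [0.4824, 0.3071, 0.1525]
orientation: [3.141, -0.0, -3.054]
force: [0.1, 1.0, 0.0]
opening: 0.0851
gripper_force: 0.0
```

Call:
{"fn": "drive_tool", "kwargs": {"motion": "0 0 -0.015 0 0 0; 0 0 -0.04 0 0 0; 0 0 -0.08 0 0 0; 0 0 -0.12 0 0 0; 0 0 -0.16 0 0 0; 0 0 -0.19 0 0 0; 0 0 -0.2 0 0 0; 0 0 -0.2 0 0 0"}}

```text
clock: 32.3
position: [0.4829, 0.3074, 0.3041]
orientation: [3.141, 0.003, -3.054]
force: [-0.7, 0.2, 0.2]
opening: 0.0854
gripper_force: 0.0
```

Call:
{"fn": "drive_tool", "kwargs": {"motion": "0.05 0.02 0 0 0 0; 0.11 0.04 0 0 0 0; 0.16 0.06 0 0 0 0; 0.2 0.08 0 0 0 0; 0.2 0.08 0 0 0 0; 0.2 0.08 0 0 0 0"}}

```text
clock: 32.9
position: [0.3269, 0.3536, 0.3014]
orientation: [-3.141, -0.001, -3.052]
force: [-0.1, 0.2, -0.3]
opening: 0.0855
gripper_force: 0.0
```

Run:
```python
from h import *
o=[]
for n,(x,y,w,h),(x2,y2,w2,h2) in(('scene',(197,160,112,84),(320,240,160,120)),('top',(224,220,72,54),(320,190,128,96))):
    im=cam(n)['pixels']
    o.append(np.hstack([np.clip(cv2.resize(im[b:b+e,a:a+d],(400,300),interpolation=cv2.INTER_CUBIC)*1.6,0,255).astype(np.uint8) for a,b,d,e in((x,y,w,h),(x2,y2,w2,h2))]))
cv2.imwrite('pics/z6.png',np.vstack(o)); s=state(); print(s['position'],s['clock'])
```

```text
[0.32812614 0.35331435 0.30169611] 33.0
```

View pics/z6.png

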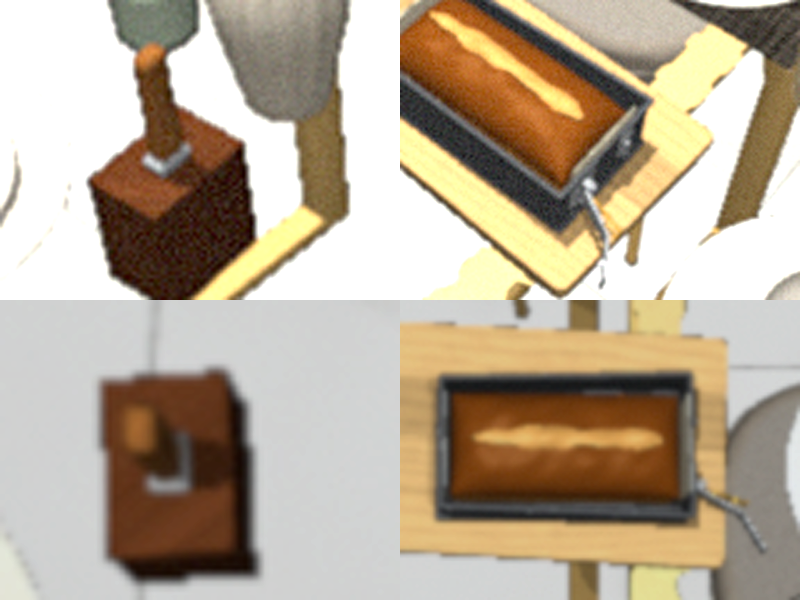

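The knife sits in its block exactly as at the start, and the lever points outward and toward the robot: pivot (700,485), tab (765,550), about 1.95 rad or more.

```bash
python3 -c "
from plant import env; print(env.finish_job())"
```

```text
the job is handed in; nothing more can be done
None
```

I ran the knife along the near and then the far gap at about 4.5 cm/s, swung the clip lever open to roughly 2 rad (estimated from the camera images), put the knife back fully down in its block, and handed the job in at 33 s; no verdict came back.

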